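Roll a specimen vial along the feed track into the reader and register it

TASK

Take the paddle out of its holder and use it to roll the glass vial gently along the feed track, over the edge and into the nest in front of the reader. There, keep pressing the vial against the reader's sprung pad with the paddle at about 6 newtons for two full seconds so that it registers (never more than 15 newtons, it is glass, and never touch the vial with the gripper). Then leave the vial resting in the nest, stand the paddle fully back in its holder, and leave the other things on the bench alone.

Things in the scene. Friction and masses are not known exactly. Their poses are not given: they have to be found in the camera images.
- track: Fixed aluminium channel, open above, 80 mm wide. Origin under it, on the bench; x along it to the reader, y across, z up. Inside 70 mm wide, walls' tops at z = 46 mm. Level floor at z = 34 mm from the open end (x = -125 mm) to the nest's edge (x = 60 mm), then a short slope 2 mm down to the nest's level floor (x = 68 mm on), closed by the reader's pad.
- lugs (a point): Midway between two black end lugs that keep vials in the track's open end, at their tops and inner faces (x = -99 mm, z = 42 mm of the track; lugs 8 mm thick along x). The 44 mm gap between them, clear down to the floor, lets the paddle's blade through.
- nest_edge (a point): Middle of the nest's edge, where the level floor ends (x = 60 mm, z = 34 mm of the track). A vial pushed past it goes 2 mm down and lies in the nest, its centre 46 mm above the bench; pushed on, it meets the pad with its centre 21 to 35 mm past this edge.
- vial: Closed glass vial with black cap, a plain roller 28 mm in diameter, 64 mm long, about 50 g. Origin at its centre, y along its axis; x and z turn as it rolls. It starts lying across the level floor, its centre at x = -83 to -25 mm, z = 48 mm of the track. It does not run on by itself on the level floor when pushed slowly.
- reader: Fixed white reader, 80 mm long, 110 mm wide, 91 mm high, at the far end of the track. Origin at the foot of its front face (x = 124 mm of the track); axes as the track's. Its sprung pad stands in front of it, across the channel.
- pad_place (a point): Average place of the middle of the pad's face (fixed point of the reader). Upright black pad, 54 mm wide, 24 mm high. Its true rest lies up to 7 mm nearer or farther along x, differs each time and is not measured. It yields along the track's +x on a stiff spring, only 1 to 2 mm under 10 N. It registers a vial on which the paddle keeps a steady 4 to 8 N.
- paddle: Paddle: flat steel blade 5 mm thick (x), 28 mm wide (y), 45 mm high below a black handle 18 mm thick (x), 34 mm wide (y), 55 mm high. Origin at the middle of the blade's lower edge, z up; both faces alike, about 120 g. It stands upright in the holder, blade in the slot, the handle's underside on the holder's top.
- paddle_grip (a point): Middle of the paddle's handle, 73 mm above the blade's lower edge; grip it across its 18 mm thickness (paddle's x).
- holder: Fixed grey holder block of the paddle, 40 by 70 mm, 50 mm high, foot 60 by 90 mm. Origin at its underside. Slot in the middle of its top, 9 mm (x) by 34 mm (y). Home is with the paddle's origin 5 mm above the holder's. It may stand on either side of the track.
- tube_rack: Fixed green tube rack with glass tubes, 60 by 110 mm, 84 mm high; origin at its underside. Not part of the work.
- dropper: Loose amber dropper bottle, 28 mm in diameter, 60 mm high; origin at its underside. To be left alone.
- jar: Loose clear jar with white lid, 48 mm in diameter, 50 mm high; origin at its underside. To be left alone.
- slide_box: Loose small brown box, 50 by 80 by 30 mm; origin at its underside. To be left alone.

How it is judged (in metres and radians):
On the way, in this order (a step that is already met when the one before it is completed fails the run):
1. the paddle is lifted clear of its holder (z of paddle in the frame of holder above 0.055 m), for 0.1 s.
2. the vial is being rolled along the track by the paddle (x of vial in the frame of track above 0.02 m and contact force between paddle and vial above 0.005 N).
3. the vial is over the edge, in the nest (x of vial in the frame of track above 0.066 m), for 0.05 s.
4. the paddle presses the vial against the reader's pad with 4 to 8 N for 1.2 s (contact force between paddle and vial between 4 and 8 N and contact force between vial and reader above 1.5 N), for 1.2 s.
At the end, for the whole second after the job is handed in: The vial rests in the nest: its centre at x = 66 to 104 mm of the track, lower than z = 55 mm, square across the track within 0.08 rad, at rest. The paddle stands in its holder, let go and at rest: within 3 mm of fully down, 5 mm of the middle, upright within 0.06 rad (x of vial in the frame of track between 0.066 and 0.104 m and z of vial in the frame of track below 0.055 m and angle between the y axis of vial and the y axis of track, either way round below 0.08 rad and linear speed of each of vial, paddle below 0.02 m/s and z of paddle in the frame of holder below 0.008 m and horizontal distance between paddle and holder below 0.005 m and angle between paddle's own z axis and vertical below 0.06 rad and contact force between paddle and vial below 0.05 N); the robot touches nothing.
It fails at once if the vial is pressed with more than 15 N (contact force between paddle and vial above 15 N or contact force between vial and reader above 15 N).
It fails at once if the gripper touches the vial (contact force between the fingers and vial above 0.3 N).
It fails at once if the vial runs faster than 0.35 m/s (it is to be rolled gently) (linear speed of vial above 0.35 m/s).
It fails at once if the vial leaves the track (z of vial in the frame of track above 0.075 m or z of vial in the frame of track below 0.025 m or x of vial in the frame of track below -0.12 m).
It fails at once if a bystander is moved by more than 15 mm (distance of any of dropper, jar, slide_box from where it was at the start of the episode above 0.015 m).
It also fails if it takes over 72 s, if anything falls off the work surface, if the arm or the gripper's body presses on something with over 40 N, if the wrist force passes 120 N, or if a joint passes its speed limit or range.

ROBOT

A 6-joint arm with a two-finger parallel gripper is mounted at the origin on the work surface. World frame = base frame: x ahead of the robot, y to its left, z up, the work surface at z = 0. Lengths are in mm, angles in rad, forces in N, time in s.
With the tool pointing down it reaches from about 400 to 925 mm from the base axis. Payload 12.5 kg.
Tool frame: the origin (TCP) lies midway between the tips of the shut fingers; the grasp point (between the pads) lies 19 mm behind it (env.pinch_z is the z of the grasp point in the tool frame, in mm); z points along the fingers, y is the line along which they close (so a half turn about z gives the same grasp; the last joint's range is limited). The gripper opens to 95 mm and grips with 3 to 60 N. Pads are 20 mm wide; open, the fingers measure 119 mm over their backs; the gripper's body (75 mm by 180 mm) begins 59 mm behind the grasp point.
Start: joints at [1.175, 0.491, 1.559, -0, 1.092, -0.106], TCP at [178.584, 598.965, 179.061] pointing down, gripper open.
Joint ranges: [-3.1, 3.1], [-0.84, 2.19], [0.05, 2.79], [-1.13, 4.28], [0.06, 2.93], [-2.69, 2.69]. Speed limits (rad/s): [2.22, 2.22, 2.79, 3.14, 3.14, 3.14].

INTERFACE

Orientations are given as [roll, pitch, yaw] about the fixed x, y, z axes, in that order (R = Rz(yaw) Ry(pitch) Rx(roll)).
In Python, from cell import env, eyes gives the robot as it stands.
- The arm moves only by the shell command python3 -m inch 'ROWS'. ROWS is JSON, a list of rows, each a list of 3 entries, a list of its own where there are three numbers: the shift along the tool's x, y, z in units of 60 mm (1.0 is 60 mm), then the turn about the tool's z in units of 5 degrees (1.0 is 5 degrees), then the closure, from -1 (fully open) to 1 (shut). In form: [[[tx, ty, tz], turn, claw], ...]. A call has exactly 10 rows; each row shifts and turns the commanded pose from where the row before left it, along the tool's axes as they then stand; what a row does not reach is not made up. A row lasts 1/8 s, in which the tool goes at most 62.5 mm and 10.7 degrees, less where a joint would pass 70% of its speed; a pose out of reach is approached as far as the arm can. A call is refused whole if a number of a shift passes 1 or a number of a turn 1, either way. A call with a gripper value outside its range is refused whole. The fingers move at their own pace and stop on an object; the grip force is fixed at half the most. Time passes only in rows, so rows that do not move let the fingers close, or fill a call up. It gives the time, the measured TCP pose, the force, the opening and the grip force at its end, in the units of the state.
- env.state(): the state, without advancing time (a new reading comes with each control period).
- eyes.read_camera(name): name is "scene" or "top" or "wrist"; returns a dict with "pixels" (420x560x3 uint8, red, green, blue), "fx", "fy", "cx", "cy" (pixels), "extrinsics" (4x4, takes a point from world to camera coordinates). Camera axes: x right, y down, z forward; pixel columns grow to the right and rows downward; lengths in mm; the calibration is good to about 2 mm. A picture is of the moment at which its call begins. There is no depth.
- env.job_done(): hands the job in; it is judged then, once.
Trained networks look in a picture, given as the dict that the camera call returned (one of the last four; its "shot" number tells which), for a name from the list of things; names that differ only in an ending like _2 or _b are one class to them, and where a whole thing is asked for, a point or a joint stands for the part that bears it (a point fixed in the world has none). Each returns a list of dicts, best first, with "score" (0 to 1); they miss things now and then, are a little off and sometimes report something else, mostly with a low value. They report only what shows in the picture. A call takes as long as a camera call.
- eyes.boxes_of(name, picture): "centre" ([row, column] in pixels, amid what is visible of it).
- eyes.cut_out(name, picture): "mask" (420x560 bool, what is visible of it) and "centre" ([row, column] in pixels, amid what is visible of it).
- eyes.spot_point(name, picture): "centre" ([row, column] in pixels: a listed point, or the origin of a listed thing).
The state is a dict: "t": time; "joints": joint angles; "qvel": joint speeds; "tau": joint torques, N m; "eef_pos": TCP position; "tcp_rot": TCP orientation; "ft_force": force on the tool from outside, world axes, zero at the start; "moment": the same for the moment, N m; "opening": opening from 0.0 (shut) to 1.0 (fully open); "grip_force": force on a finger pad.
Only numpy, scipy, OpenCV 4.12 (cv2) and the standard library are available. Lean on these libraries where they do the work, as an engineer would, in place of code of your own. Each camera call takes 0.05 s, during which the arm holds its last target. There are 200 camera calls.

## Working session

There is one attempt and no reset: what is moved stays moved. The work goes in short steps, Python scripts to look and compute and a shell command to move; the robot and the scene stay as the last step left them, time stands still between calls to the robot, and variables do not carry over. Pictures are saved under pics/ and viewed, at most 10 in all, crops included, and the job is handed in when it is done.

```bash
ls; mkdir -p pics
cat > h.py <<'E'
import numpy as np, cv2
from cell import env, eyes
def ray(p,rc):
    E=np.array(p["extrinsics"]);R,t=E[:3,:3],E[:3,3]
    d=R.T@np.array([(rc[1]-p["cx"])/p["fx"],(rc[0]-p["cy"])/p["fy"],1.0]); return -R.T@t,d
def onz(p,rc,z):
    c,d=ray(p,rc); return c+d*(z-c[2])/d[2]
def tri(obs):
    A=np.zeros((3,3));b=np.zeros(3)
    for p,rc in obs:
        c,d=ray(p,rc);d=d/np.linalg.norm(d);M=np.eye(3)-np.outer(d,d);A+=M;b+=M@c
    return np.linalg.solve(A,b)
def proj(p,X):
    E=np.array(p["extrinsics"]);q=E[:3,:3]@np.array(X)+E[:3,3]
    return np.array([p["fy"]*q[1]/q[2]+p["cy"],p["fx"]*q[0]/q[2]+p["cx"]])
def save(p,n): cv2.imwrite("pics/"+n,cv2.cvtColor(p["pixels"],cv2.COLOR_RGB2BGR))
E
cat > m1.py <<'E'
from h import *
P={n:eyes.read_camera(n) for n in ("scene","top")}
for n in P: save(P[n],n+"1.png")
print({k:np.round(v,3) for k,v in env.state().items()}, env.pinch_z)
for o in "track lugs nest_edge vial reader pad_place paddle paddle_grip holder tube_rack dropper jar slide_box".split():
    obs=[]
    for n in P:
        r=eyes.spot_point(o,P[n])
        if r: obs.append((P[n],r[0]["centre"])); print(o,n,np.round(r[0]["centre"],1),round(r[0]["score"],2),end=" ")
    print(np.round(tri(obs),1) if len(obs)>1 else "")
E
python3 m1.py
```

```text
pics
{'t': np.float64(0.1), 'joints': array([ 1.175,  0.492,  1.559, -0.   ,  1.092, -0.106]), 'qvel': array([-0.001, -0.002, -0.002,  0.   ,  0.   ,  0.001]), 'tau': array([ 2.0000e-03, -6.1362e+01, -2.5861e+01,  6.9000e-02,  4.7000e-02,
       -0.0000e+00]), 'eef_pos': array([178.495, 598.729, 178.522]), 'tcp_rot': array([-3.141, -0.   ,  2.852]), 'ft_force': array([-0.367,  0.291, -0.394]), 'moment': array([ 0.034,  0.004, -0.001]), 'grip_force': np.float64(0.0), 'opening': np.float64(0.999)} -18.8
track scene [233.7 258.9] 0.96 track top [238.3 284.1] 0.77 [590.2 -28.7   4.6]
lugs scene [245.9 214.3] 0.97 lugs top [239.9 285.3] 0.61 [578.  -78.8 -25.2]
nest_edge scene [216.5 281.1] 0.7 nest_edge top [243.6 262. ] 0.92 [577.1  27.4  22.6]
vial scene [231.8 232.3] 0.94 vial top [232.2 311.4] 0.8 [601.7 -89.8  62.5]
reader scene [208.6 308.5] 0.89 reader top [244.8 245. ] 0.31 [578.7  78.9  27.8]
pad_place scene [202.9 301.9] 0.84 pad_place top [244.4 243.5] 0.84 [575.8  73.6  47.7]
paddle scene [155.5 380. ] 0.67 paddle top [278.  150.7] 0.58 [498.4 302.2  22.6]
paddle_grip scene [131.1 384.8] 0.8 paddle_grip top [284.2 140.8] 0.68 [487.7 307.6  90.9]
holder scene [156.  382.8] 0.67 holder top [280.  148.5] 0.75 [493.7 312.   11.4]
tube_rack scene [246.2 214.5] 0.74 tube_rack top [261.7 386.6] 0.77 [ 568.1 -197.5   63.8]
dropper scene [226.8 417.7] 0.82 dropper top [200.1 157.2] 0.48 [694.8 292.8   6.9]
jar scene [331.4 165.4] 0.57 jar top [181.5 374.8] 0.71 [ 733.1 -268.7    1. ]
slide_box scene [302.4 282.4] 0.8
```

View pics/top1.png

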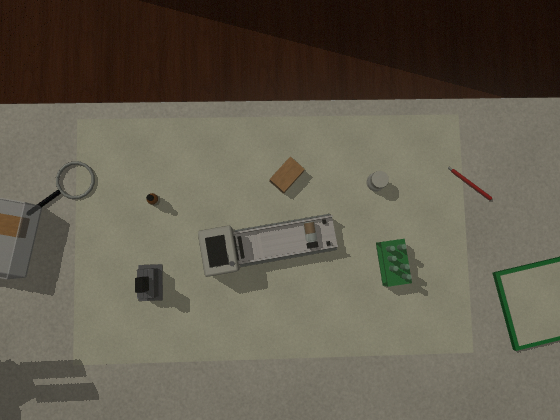

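View pics/scene1.png

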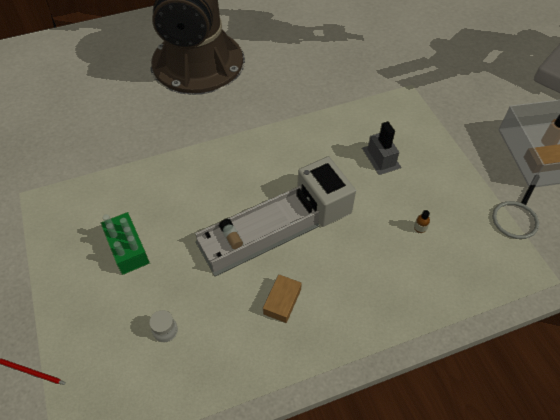

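```bash
cat >> h.py <<'E'
def go(x,y,z,yaw=None):
    """tool-axis shift in 60mm units and turn in 5deg units from current measured pose"""
    s=env.state();p=np.array(s["eef_pos"]);ps=s["tcp_rot"][2]
    d=np.array([x,y,z])-p
    t=np.array([np.cos(ps)*d[0]+np.sin(ps)*d[1],np.sin(ps)*d[0]-np.cos(ps)*d[1],-d[2]])/60
    dy=0 if yaw is None else (yaw-ps+np.pi/2)%np.pi-np.pi/2
    print("pose",np.round(p,1),np.round(s["tcp_rot"],3),"shift",np.round(t,2),"turn",round(-np.degrees(dy)/5,2))
E
python3 - <<'E'
from h import *
P=eyes.read_camera("wrist");E=np.array(P["extrinsics"])
print(P["fx"],P["cx"],P["cy"]);print(np.round(-E[:3,:3].T@E[:3,3]),np.round(E[:3,:3],2))
go(490,300,300)
T=eyes.read_camera("top")
for o,z in (("holder",50),("paddle",105),("reader",91),("track",46)):
    r=eyes.cut_out(o,T)
    if r:
        c=cv2.findContours(r[0]["mask"].astype(np.uint8),0,1)[0];c=max(c,key=cv2.contourArea)
        q=cv2.boxPoints(cv2.minAreaRect(c)); w=[onz(T,(b,a),z)[:2].round(0).tolist() for a,b in q]
        print(o,round(r[0]["score"],2),w)
E
```

```text
365.1484874785861 280.9727356023756 212.8733806052823
[105. 620. 384.] [[ 0.29  0.96  0.  ]
 [ 0.92 -0.28  0.27]
 [ 0.26 -0.08 -0.96]]
pose [178.6 599.  179.1] [ 3.141 -0.     2.852] shift [-6.4  -3.29 -2.02] turn -0.0
holder 0.58 [[530.0, 330.0], [531.0, 271.0], [448.0, 268.0], [447.0, 327.0]]
paddle 0.77 [[508.0, 318.0], [507.0, 289.0], [471.0, 289.0], [472.0, 318.0]]
reader 0.72 [[535.0, 318.0], [533.0, 261.0], [451.0, 261.0], [453.0, 318.0]]
track 0.97 [[612.0, 100.0], [649.0, -146.0], [558.0, -159.0], [522.0, 86.0]]
```

```bash
python3 -m inch '[[[-0.64,-0.33,-0.2],0,-1],[[-0.64,-0.33,-0.2],0,-1],[[-0.64,-0.33,-0.2],0,-1],[[-0.64,-0.33,-0.2],0,-1],[[-0.64,-0.33,-0.2],-0.5,-1],[[-0.64,-0.33,-0.2],-0.5,-1],[[-0.64,-0.33,-0.2],-0.5,-1],[[-0.64,-0.33,-0.2],-0.5,-1],[[-0.64,-0.33,-0.2],-0.5,-1],[[-0.64,-0.33,-0.2],-0.5,-1]]'
cat > m2.py <<'E'
from h import *
import sys
P=eyes.read_camera("wrist");save(P,sys.argv[1])
for o,z in (("paddle_grip",78),("paddle",5),("holder",0)):
    for r in eyes.spot_point(o,P)[:1]: print(o,round(r["score"],2),np.round(r["centre"],1),np.round(onz(P,r["centre"],z),1))
for o,z in (("holder",50),("paddle",105)):
    r=eyes.cut_out(o,P)
    if r:
        c=cv2.findContours(r[0]["mask"].astype(np.uint8),0,1)[0];c=max(c,key=cv2.contourArea)
        q=cv2.boxPoints(cv2.minAreaRect(c)); print(o,round(r[0]["score"],2),q.round(0).tolist(),[onz(P,(b,a),z)[:2].round(0).tolist() for a,b in q])
go(490,303,300,np.pi)
E
python3 m2.py w1.png
```

```text
t: 2.95
eef_pos: [508.9, 320.3, 299.6]
tcp_rot: [3.141, 0.0, 3.115]
ft_force: [0.2, 0.5, -0.1]
opening: 0.998
grip_force: 0.0
paddle_grip 0.6 [157.7 275. ] [485.5 313.9  78. ]
paddle 0.63 [153.3 272.3] [488.5 309.    5. ]
paddle 0.56 [[263.0, 142.0], [279.0, 141.0], [281.0, 176.0], [264.0, 177.0]] [[465.0, 302.0], [465.0, 320.0], [502.0, 320.0], [503.0, 302.0]]
pose [507.  321.7 298.7] [-3.142e+00 -1.000e-03  3.114e+00] shift [ 0.28 -0.32 -0.02] turn -0.32
```

View pics/w1.png

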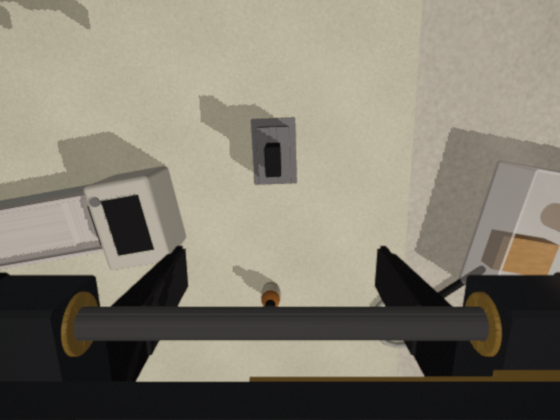

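Run:
```python
from h import *
P=eyes.read_camera("wrist")
for z in (0,8): 
    w=np.array([onz(P,rc,z) for rc in ((119,252),(117,295),(185,254),(183,297))]);print(w.round(0)[:,:2].tolist(),w.mean(0).round(1))
# refined foot / paddle edges by template of expected outlines
import itertools
for X in ((487,310.5),):
    for dz,a,b in ((105,18,34),(50,40,70),(0,60,90)):
        print(dz,[proj(P,(X[0]+sx*b/2,X[1]+sy*a/2,dz)).round(0).tolist() for sx,sy in((-1,-1),(-1,1),(1,1),(1,-1))])
crop=cv2.resize(P["pixels"][100:200,230:320],None,fx=6,fy=6,interpolation=cv2.INTER_CUBIC)
cv2.imwrite("pics/w1c.png",crop[...,::-1])
go(487,310.5,200,np.pi)
```

```text
[[440.0, 285.0], [440.0, 342.0], [530.0, 283.0], [529.0, 343.0]] [484.9 313.3  -0. ]
[[440.0, 285.0], [439.0, 342.0], [529.0, 284.0], [528.0, 343.0]] [484.  313.5   8. ]
105 [[149.0, 262.0], [148.0, 278.0], [179.0, 279.0], [180.0, 263.0]]
50 [[130.0, 254.0], [129.0, 287.0], [185.0, 288.0], [186.0, 257.0]]
0 [[120.0, 249.0], [119.0, 294.0], [185.0, 295.0], [186.0, 252.0]]
pose [506.9 321.9 298.8] [-3.142e+00 -1.000e-03  3.114e+00] shift [ 0.33 -0.2   1.65] turn -0.31
```

View pics/w1c.png

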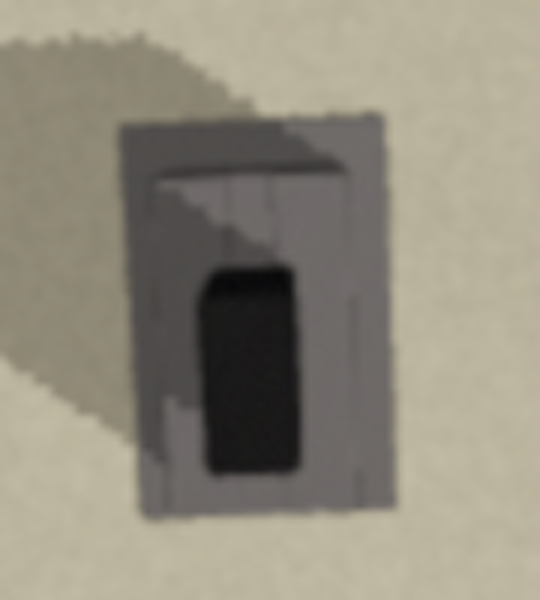

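```bash
python3 -m inch '[[[0.17,-0.09,0],-0.31,-1],[[0.17,-0.08,0],0,-1],[[0,0,0.4],0,-1],[[0,0,0.4],0,-1],[[0,0,0.4],0,-1],[[0,0,0.4],0,-1],[[0,0,0.4],0,-1],[[0,0,0.4],0,-1],[[0,0,0.3],0,-1],[[0,0,0],0,-1]]'
cat > m3.py <<'E'
from h import *
P=eyes.read_camera("wrist");save(P,"w2.png")
for X in ((486,312),):
    for dz,a,b in ((105,18,34),(50,40,70),(0,60,90)):
        print(dz,[proj(P,(X[0]+sx*b/2,X[1]+sy*a/2,dz)).round(0).tolist() for sx,sy in((-1,-1),(-1,1),(1,1),(1,-1))])
go(486,312,61,np.pi)
E
python3 m3.py
```

```text
t: 4.55
eef_pos: [486.2, 311.1, 136.4]
tcp_rot: [-3.141, -0.002, 3.141]
ft_force: [0.1, -0.6, 0.2]
opening: 1.003
grip_force: 0.0
105 [[203.0, 269.0], [203.0, 296.0], [250.0, 296.0], [250.0, 270.0]]
50 [[164.0, 257.0], [164.0, 307.0], [246.0, 306.0], [246.0, 259.0]]
0 [[146.0, 250.0], [146.0, 315.0], [238.0, 313.0], [238.0, 252.0]]
pose [486.8 311.4 137.3] [-3.141 -0.     3.141] shift [0.01 0.01 1.27] turn -0.01
```

View pics/w2.png

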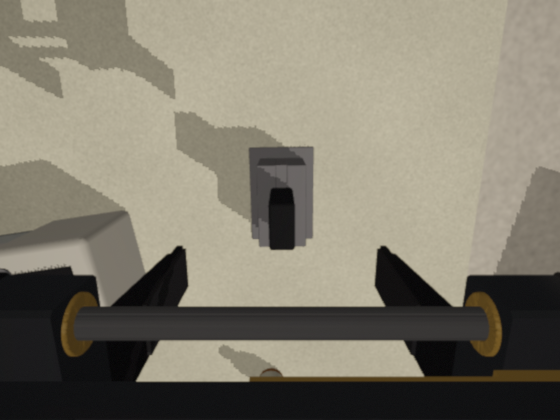

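```bash
python3 -m inch '[[[0,0,0.3],0,-1],[[0,0,0.3],0,-1],[[0,0,0.3],0,-1],[[0,0,0.2],0,-1],[[0,0,0.17],0,-1],[[0,0,0],0,-1],[[0,0,0],0,1],[[0,0,0],0,1],[[0,0,0],0,1],[[0,0,0],0,1]]'; python3 -m inch '[[[0,0,0],0,1],[[0,0,0],0,1],[[0,0,0],0,1],[[0,0,0],0,1],[[0,0,0],0,1],[[0,0,0],0,1],[[0,0,0],0,1],[[0,0,0],0,1],[[0,0,0],0,1],[[0,0,0],0,1]]'
```

```text
t: 5.85
eef_pos: [487.4, 311.5, 61.0]
tcp_rot: [3.141, 0.0, 3.141]
ft_force: [-0.4, 0.1, -0.4]
opening: 0.631
grip_force: 0.0
t: 7.1
eef_pos: [487.3, 311.5, 60.8]
tcp_rot: [3.142, -0.0, 3.141]
ft_force: [-0.3, 0.6, 0.1]
opening: 0.187
grip_force: 30.0
```

```bash
python3 -m inch '[[[0,0,-0.1],0,1],[[0,0,-0.2],0,1],[[0,0,-0.3],0,1],[[0,0,-0.3],0,1],[[0,0,-0.3],0,1],[[0,0,-0.3],0,1],[[0,0,-0.3],0,1],[[0,0,-0.3],0,1],[[0,0,-0.2],0,1],[[0,0,0],0,1]]'
python3 - <<'E'
from h import *
go(600,60,210,np.pi+.148)
E
```

```text
t: 8.35
eef_pos: [487.5, 311.6, 199.8]
tcp_rot: [3.141, 0.001, 3.141]
ft_force: [-0.2, 0.2, -1.3]
opening: 0.188
grip_force: 30.0
pose [487.5 311.6 199.8] [3.141e+00 1.000e-03 3.141e+00] shift [-1.88 -4.19 -0.17] turn -1.71
```

```bash
python3 -m inch '[[[-0.15,-0.5,-0.1],0,1],[[-0.2,-0.7,-0.1],0,1],[[-0.2,-0.7,-0.1],0,1],[[-0.2,-0.7,-0.1],0,1],[[-0.2,-0.7,0],0,1],[[-0.2,-0.7,0],0,1],[[-0.2,-0.7,0],-0.4,1],[[-0.2,-0.7,0],-0.5,1],[[-0.15,-0.5,0],-0.5,1],[[0,-0.3,0],-0.3,1]]'
cat > m4.py <<'E'
from h import *
import sys
W=eyes.read_camera("wrist");save(W,sys.argv[1])
S=eyes.read_camera("scene");T=eyes.read_camera("top")
H=dict(track=0,lugs=42,nest_edge=34,vial=48,reader=0,pad_place=48,paddle=None)
for o,z in H.items():
    for n,p in (("w",W),("s",S),("t",T)):
        for r in eyes.spot_point(o,p)[:1]: print(o,n,round(r["score"],2),np.round(r["centre"],0), np.round(onz(p,r["centre"],z),1) if z is not None else "")
go(600,-130,200,np.pi+.148)
E
python3 m4.py w3.png
```

```text
t: 9.6
eef_pos: [595.1, -60.8, 221.7]
tcp_rot: [3.141, -0.001, -2.994]
ft_force: [-0.2, 0.4, -0.1]
opening: 0.184
grip_force: 30.0
track w 0.61 [172. 310.] [583.6 -28.5   0. ]
track s 0.77 [233. 258.] [584.2 -28.9   0. ]
lugs s 0.62 [246. 214.] [ 609.8 -130.7   42. ]
nest_edge w 0.55 [180. 368.] [577.   32.8  34. ]
nest_edge s 0.86 [217. 280.] [583.9  22.5  34. ]
nest_edge t 0.57 [245. 240.] [574.9  83.1  34. ]
vial w 0.93 [179. 253.] [592.5 -91.3  48. ]
vial s 0.91 [234. 230.] [596.4 -92.7  48. ]
vial t 0.19 [239. 286.] [585.8 -30.6  48. ]
reader w 0.73 [172. 413.] [565.9  92.6   0. ]
reader s 0.86 [209. 310.] [565.5  99.9   0. ]
reader t 0.81 [249. 236.] [566.2  94.1   0. ]
pad_place w 0.61 [180. 410.] [569.6  72.9  48. ]
pad_place s 0.88 [203. 300.] [575.9  70.2  48. ]
pad_place t 0.79 [246. 245.] [572.2  70.8  48. ]
paddle w 0.82 [215. 282.] 
paddle s 0.95 [193. 244.] 
pose [594.9 -59.3 222.8] [ 3.142  0.    -2.994] shift [ 0.09 -1.18  0.38] turn -0.01
```

View pics/w3.png

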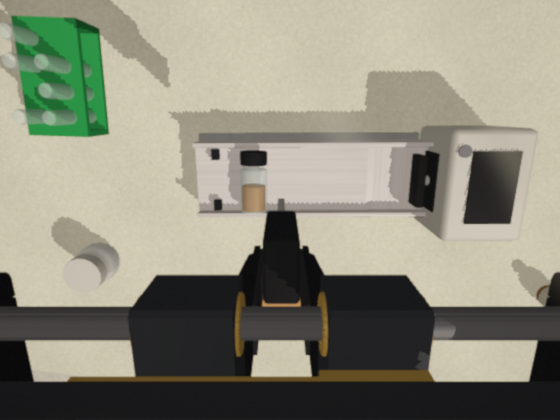

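```bash
cat > m5.py <<'E'
from h import *
P=eyes.read_camera("wrist")
for n,rc,z in (("lugU",(154,214),42),("lugL",(204,218),42),("wallUleft",(144,196),46),("wallUright",(142,410),46),("wallLleft",(213,200),46),("wallLright",(213,420),46),("rdrUL",(128,437),91),("rdrLL",(238,443),91)):
    print(n,onz(P,rc,z).round(1))
O=np.array([585.,-29]);yaw=np.pi/2+.148
u=np.array([np.cos(yaw),np.sin(yaw)]);v=np.array([-u[1],u[0]])
W=lambda x,y,z:np.r_[O+u*x+v*y,z]
img=cv2.resize(P["pixels"][110:250,180:460],None,fx=2.8,fy=2.8,interpolation=cv2.INTER_CUBIC)[...,::-1].copy()
q=lambda X:tuple(int(a) for a in ((proj(P,X)[::-1]-[180,110]+.5)*2.8).round())
L=lambda a,b,c:cv2.line(img,q(W(*a)),q(W(*b)),c,1)
for s in(1,-1):
    L((-125,35*s,46),(124,35*s,46),(0,0,255));L((-125,40*s,46),(124,40*s,46),(0,0,255));L((-107,22*s,42),(-99,22*s,42),(0,200,0));L((-99,22*s,42),(-99,32*s,42),(0,200,0))
    L((124,55*s,91),(204,55*s,91),(255,0,0))
L((-125,-40,46),(-125,40,46),(0,0,255));L((60,-35,34),(60,35,34),(255,0,255));L((124,-55,91),(124,55,91),(255,0,0));L((88+7,-27,58),(88+7,27,58),(0,255,255))
cv2.imwrite("pics/ov.png",img)
E
python3 m5.py
```

```text
lugU [ 573.3 -133.8   42. ]
lugL [ 626.7 -124.3   42. ]
wallUleft [ 565.2 -152.6   46. ]
wallUright [530.9  65.6  46. ]
wallLleft [ 638.5 -142.1   46. ]
wallLright [603.5  94.7  46. ]
rdrUL [513.8  70.6  91. ]
rdrLL [615.  103.8  91. ]
```

View pics/ov.png

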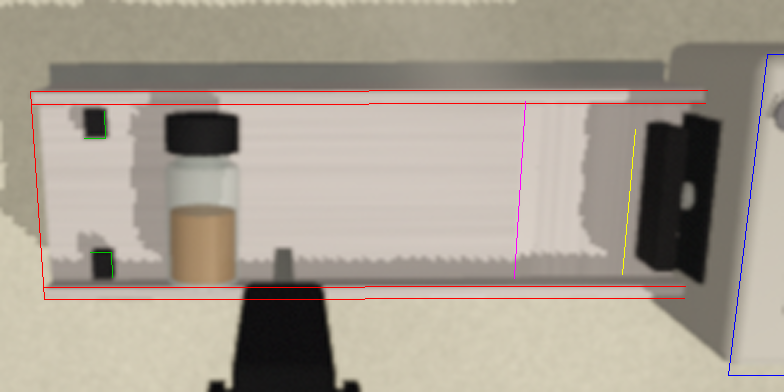

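```bash
python3 -m inch '[[[0.05,-0.2,0],0,1],[[0.05,-0.3,0],0,1],[[0,-0.3,0],0,1],[[0,-0.17,0],0,1],[[0,0,0.2],0,1],[[0,0,0.3],0,1],[[0,0,0.3],0,1],[[0,0,0.3],0,1],[[0,0,0.1],0,1],[[0,0,0],0,1]]'
cat >> h.py <<'E'
O=np.array([585.,-29]);yawT=np.pi/2+.148
u=np.array([np.cos(yawT),np.sin(yawT)]);v=np.array([-u[1],u[0]])
def trk(X): d=np.array(X)[:2]-O; return np.round([d@u,d@v,X[2]],2)
def rep():
    n=[env.state() for _ in range(1)][0]
    f=np.array(n["ft_force"]);print("t",round(n["t"],2),"tcp in track",trk(n["eef_pos"]),"yawerr",round((n["tcp_rot"][2]-np.pi-.148+np.pi)%(2*np.pi)-np.pi,4),"F along,across,z",np.round([f[:2]@u,f[:2]@v,f[2]],2))
E
python3 - <<'E'
from h import *
rep()
P=eyes.read_camera("wrist");save(P,"w4.png")
r=eyes.spot_point("vial",P)
if r: print(r[0]["score"],trk(onz(P,r[0]["centre"],48)))
E
```

```text
t: 12.1
eef_pos: [597.5, -117.5, 150.5]
tcp_rot: [3.141, -0.001, -2.994]
ft_force: [0.8, -0.1, -0.6]
opening: 0.188
grip_force: 30.0
t 12.1 tcp in track [-89.35   0.7  150.49] yawerr -0.0003 F along,across,z [-0.22 -0.79 -0.61]
0.74 [-63.39   3.47  48.  ]
```

View pics/w4.png

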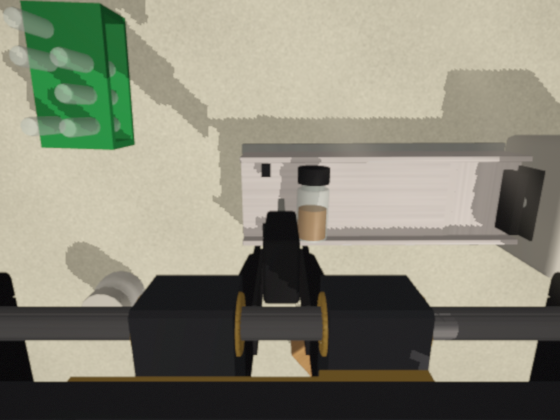

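```bash
python3 -m inch '[[[0,0,0.15],0,1],[[0,0,0.15],0,1],[[0,0,0.15],0,1],[[0,0,0.15],0,1],[[0,0,0.1],0,1],[[0,0,0.1],0,1],[[0,0,0.07],0,1],[[0,0,0.05],0,1],[[0,0,0],0,1],[[0,0,0],0,1]]'; python3 -c "from h import *; rep()"
```

```text
t: 13.45
eef_pos: [597.7, -117.8, 95.8]
tcp_rot: [-3.142, 0.0, -2.994]
ft_force: [0.0, 1.3, -0.9]
opening: 0.183
grip_force: 30.0
t 13.45 tcp in track [-89.68   0.56  95.83] yawerr -0.0006 F along,across,z [ 1.24 -0.23 -0.91]
```

```bash
python3 -m inch '[[[0,0.05,0],0,1],[[0,0.05,0],0,1],[[0,0.05,0],0,1],[[0,0.05,0],0,1],[[0,0.06,0],0,1],[[0,0.07,0],0,1],[[0,0.07,0],0,1],[[0,0.07,0],0,1],[[0,0.07,0],0,1],[[0,0.07,0],0,1]]'; python3 -m inch '[[[0,0.07,0],0,1],[[0,0.08,0],0,1],[[0,0.08,0],0,1],[[0,0.08,0],0,1],[[0,0.08,0],0,1],[[0,0.08,0],0,1],[[0,0.08,0],0,1],[[0,0.08,0],0,1],[[0,0.08,0],0,1],[[0,0.08,0],0,1]]'
cat > m6.py <<'E'
from h import *
import sys
F=[]
for i in range(int(sys.argv[1])):
    P=eyes.read_camera(("wrist","scene")[i%2]); s=env.state(); F.append(s["ft_force"])
    if i==0: save(P,"last.png"); 
    if i<2:
        for r in eyes.spot_point("vial",P)[:1]: print(i,"vial",round(r["score"],2),np.round(r["centre"]),trk(onz(P,r["centre"],46)))
F=np.array(F);print("mean along",(F[:,:2]@u).mean().round(2),"sd",(F[:,:2]@u).std().round(2),"across",(F[:,:2]@v).mean().round(2),"z",F[:,2].mean().round(2)); rep()
E
python3 m6.py 6
```

```text
t: 14.7
eef_pos: [592.1, -81.2, 95.6]
tcp_rot: [3.142, 0.0, -2.994]
ft_force: [0.5, -0.1, -0.7]
opening: 0.189
grip_force: 30.0
t: 15.95
eef_pos: [585.2, -34.3, 95.6]
tcp_rot: [3.142, 0.0, -2.994]
ft_force: [0.3, -1.0, -1.3]
opening: 0.187
grip_force: 30.0
0 vial 0.69 [221. 302.] [ 9.82 -0.86 46.  ]
1 vial 0.54 [221. 265.] [14.93 -7.21 46.  ]
mean along 0.29 sd 0.64 across 0.01 z -1.03
t 16.35 tcp in track [-5.76  0.58 95.62] yawerr -0.0007 F along,across,z [-0.65 -0.47 -1.13]
```

```bash
python3 -m inch '[[[0,0.07,0],0,1],[[0,0.08,0],0,1],[[0,0.08,0],0,1],[[0,0.08,0],0,1],[[0,0.08,0],0,1],[[0,0.08,0],0,1],[[0,0.08,0],0,1],[[0,0.08,0],0,1],[[0,0.07,0],0,1],[[0,0.05,0],0,1]]'; python3 -m inch '[[[0,0.03,0],0,1],[[0,0.03,0],0,1],[[0,0.03,0],0,1],[[0,0.03,0],0,1],[[0,0.03,0],0,1],[[0,0.03,0],0,1],[[0,0.03,0],0,1],[[0,0.03,0],0,1],[[0,0.03,0],0,1],[[0,0,0],0,1]]'
python3 m6.py 6
```

```text
t: 17.6
eef_pos: [578.6, 10.1, 95.6]
tcp_rot: [3.142, 0.0, -2.994]
ft_force: [-0.0, -0.1, -0.3]
opening: 0.189
grip_force: 30.0
t: 18.85
eef_pos: [576.2, 26.0, 95.6]
tcp_rot: [3.142, 0.0, -2.994]
ft_force: [-0.4, -0.2, -1.1]
opening: 0.183
grip_force: 30.0
0 vial 0.84 [223. 311.] [77.65 -2.28 46.  ]
1 vial 0.57 [203. 301.] [102.24  -5.19  46.  ]
mean along -0.0 sd 0.23 across 0.16 z -1.09
t 19.25 tcp in track [55.56  0.55 95.64] yawerr -0.0007 F along,across,z [-0.1   0.8  -1.82]
```

View pics/last.png

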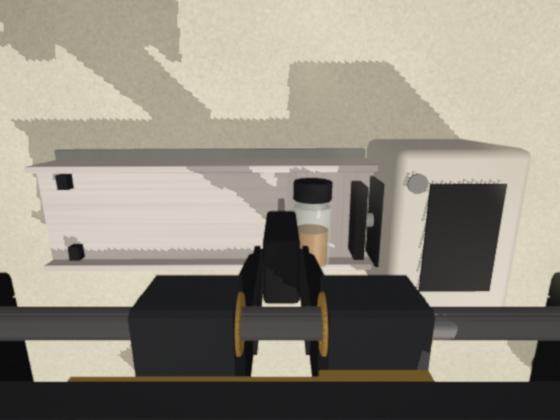

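```bash
python3 - <<'E'
from h import *
P=eyes.read_camera("wrist")
for n,rc,z in (("padtop",(183,351),59),("padtop2",(255,349),59),("vial R",(190,332),48),("vialL",(190,293),48),("nestcentre",(222,312),46)): print(n,trk(onz(P,rc,z)))
print(eyes.spot_point("pad_place",P)[:1],trk(onz(P,eyes.spot_point("pad_place",P)[0]["centre"],47)))
E
python3 -m inch '[[[0,0.02,0],0,1],[[0,0.02,0],0,1],[[0,0.02,0],0,1],[[0,0.02,0],0,1],[[0,0.02,0],0,1],[[0,0.01,0],0,1],[[0,0.01,0],0,1],[[0,0,0],0,1],[[0,0,0],0,1],[[0,0,0],0,1]]'; python3 m6.py 6
```

```text
padtop [102.47  30.09  59.  ]
padtop2 [103.69 -21.97  59.  ]
vial R [91.42 22.92 48.  ]
vialL [63.83 22.96 48.  ]
nestcentre [77.97 -1.37 46.  ]
[{'centre': [218.5, 346.1], 'score': 0.86}] [102.58   1.57  47.  ]
t: 20.65
eef_pos: [575.2, 33.0, 95.6]
tcp_rot: [3.141, 0.0, -2.994]
ft_force: [-0.3, -0.2, -0.5]
opening: 0.183
grip_force: 30.0
0 vial 0.75 [223. 304.] [79.29 -1.81 46.  ]
1 vial 0.5 [208. 292.] [78.46 -5.84 46.  ]
mean along 0.01 sd 0.31 across -0.09 z -1.25
t 21.05 tcp in track [62.77  0.59 95.62] yawerr -0.0006 F along,across,z [-0.38 -0.09 -1.38]
```

```bash
python3 -m inch '[[[0,0.02,0],0,1],[[0,0.02,0],0,1],[[0,0.015,0],0,1],[[0,0.01,0],0,1],[[0,0.01,0],0,1],[[0,0.01,0],0,1],[[0,0.01,0],0,1],[[0,0.005,0],0,1],[[0,0,0],0,1],[[0,0,0],0,1]]'; python3 m6.py 6
```

```text
t: 22.3
eef_pos: [574.3, 39.0, 95.6]
tcp_rot: [3.141, 0.0, -2.994]
ft_force: [0.2, 0.2, -0.9]
opening: 0.187
grip_force: 30.0
0 vial 0.55 [222. 305.] [85.88 -1.2  46.  ]
1 vial 0.51 [207. 296.] [86.82 -9.04 46.  ]
mean along -0.25 sd 0.39 across 0.08 z -1.02
t 22.7 tcp in track [68.78  0.57 95.62] yawerr -0.0006 F along,across,z [ 0.1   0.25 -1.36]
```

```bash
python3 -m inch '[[[0,0.002,0],0,1],[[0,0.002,0],0,1],[[0,0.002,0],0,1],[[0,0.002,0],0,1],[[0,0.002,0],0,1],[[0,0.002,0],0,1],[[0,0.002,0],0,1],[[0,0.002,0],0,1],[[0,0.002,0],0,1],[[0,0,0],0,1]]'; python3 m6.py 5
```

```text
t: 23.95
eef_pos: [574.2, 40.0, 95.6]
tcp_rot: [3.142, 0.0, -2.994]
ft_force: [-0.1, 0.0, -1.3]
opening: 0.186
grip_force: 30.0
0 vial 0.66 [224. 304.] [86.63 -2.82 46.  ]
1 vial 0.46 [207. 294.] [82.96 -6.88 46.  ]
mean along 0.12 sd 0.26 across -0.15 z -0.7
t 24.3 tcp in track [69.89  0.58 95.6 ] yawerr -0.0006 F along,across,z [ 0.45  0.59 -0.61]
```

```bash
python3 -m inch '[[[0,0.002,0],0,1],[[0,0.002,0],0,1],[[0,0.002,0],0,1],[[0,0.002,0],0,1],[[0,0.002,0],0,1],[[0,0.002,0],0,1],[[0,0.002,0],0,1],[[0,0.002,0],0,1],[[0,0.002,0],0,1],[[0,0,0],0,1]]'; python3 m6.py 5
```

```text
t: 25.55
eef_pos: [574.0, 41.1, 95.6]
tcp_rot: [3.142, 0.0, -2.994]
ft_force: [-0.6, 0.1, -1.1]
opening: 0.184
grip_force: 30.0
0 vial 0.6 [222. 306.] [89.08 -1.75 46.  ]
1 vial 0.75 [207. 294.] [83.68 -5.21 46.  ]
mean along -0.13 sd 0.55 across -0.01 z -1.2
t 25.9 tcp in track [70.95  0.55 95.65] yawerr -0.0006 F along,across,z [-0.03 -0.   -1.31]
```

```bash
python3 -m inch '[[[0,0.002,0],0,1],[[0,0.002,0],0,1],[[0,0.002,0],0,1],[[0,0.002,0],0,1],[[0,0.002,0],0,1],[[0,0.002,0],0,1],[[0,0.002,0],0,1],[[0,0.002,0],0,1],[[0,0.002,0],0,1],[[0,0,0],0,1]]'; python3 m6.py 5
```

```text
t: 27.15
eef_pos: [573.8, 42.2, 95.6]
tcp_rot: [3.141, 0.0, -2.994]
ft_force: [0.1, -0.7, -0.1]
opening: 0.185
grip_force: 30.0
0 vial 0.55 [224. 299.] [85.13 -3.2  46.  ]
1 vial 0.59 [206. 297.] [89.97 -6.96 46.  ]
mean along -0.28 sd 0.46 across 0.21 z -0.6
t 27.5 tcp in track [72.02  0.58 95.61] yawerr -0.0006 F along,across,z [ 0.57  0.13 -1.27]
```

```bash
python3 -m inch '[[[0,0.002,0],0,1],[[0,0.002,0],0,1],[[0,0.002,0],0,1],[[0,0.002,0],0,1],[[0,0.002,0],0,1],[[0,0.002,0],0,1],[[0,0.002,0],0,1],[[0,0.002,0],0,1],[[0,0.002,0],0,1],[[0,0,0],0,1]]'; python3 m6.py 5
```

```text
t: 28.75
eef_pos: [573.6, 43.2, 95.6]
tcp_rot: [3.142, -0.0, -2.994]
ft_force: [0.3, -0.9, -0.7]
opening: 0.19
grip_force: 30.0
0 vial 0.92 [222. 301.] [87.8  -1.29 46.  ]
1 vial 0.79 [205. 298.] [92.98 -5.97 46.  ]
mean along -0.57 sd 0.48 across 0.08 z -0.71
t 29.1 tcp in track [73.12  0.56 95.63] yawerr -0.0006 F along,across,z [-1.24 -0.21 -1.02]
```

```bash
python3 -m inch '[[[0,0.002,0],0,1],[[0,0.002,0],0,1],[[0,0.002,0],0,1],[[0,0.002,0],0,1],[[0,0.002,0],0,1],[[0,0.002,0],0,1],[[0,0.002,0],0,1],[[0,0.001,0],0,1],[[0,0,0],0,1],[[0,0,0],0,1]]'; python3 m6.py 5
```

```text
t: 30.35
eef_pos: [573.5, 44.1, 95.6]
tcp_rot: [3.142, -0.0, -2.994]
ft_force: [0.1, 0.4, 0.3]
opening: 0.183
grip_force: 30.0
0 vial 0.64 [220. 304.] [90.5  -0.14 46.  ]
1 vial 0.55 [206. 294.] [86.15 -3.04 46.  ]
mean along -0.18 sd 0.33 across -0.39 z -1.04
t 30.7 tcp in track [74.    0.58 95.61] yawerr -0.0006 F along,across,z [ 0.08 -1.1  -1.51]
```

```bash
python3 -m inch '[[[0,0.002,0],0,1],[[0,0.002,0],0,1],[[0,0.002,0],0,1],[[0,0.002,0],0,1],[[0,0.002,0],0,1],[[0,0.002,0],0,1],[[0,0.002,0],0,1],[[0,0.001,0],0,1],[[0,0,0],0,1],[[0,0,0],0,1]]'; python3 m6.py 5
```

```text
t: 31.95
eef_pos: [573.4, 45.0, 95.6]
tcp_rot: [3.141, -0.0, -2.994]
ft_force: [0.7, -0.4, -0.6]
opening: 0.187
grip_force: 30.0
0 vial 0.73 [223. 304.] [91.13 -2.06 46.  ]
1 vial 0.78 [205. 299.] [94.69 -7.22 46.  ]
mean along -0.19 sd 0.43 across 0.13 z -0.61
t 32.3 tcp in track [74.9   0.55 95.61] yawerr -0.0006 F along,across,z [-0.64  0.38  0.1 ]
```

```bash
python3 -m inch '[[[0,0.002,0],0,1],[[0,0.002,0],0,1],[[0,0.002,0],0,1],[[0,0.002,0],0,1],[[0,0.002,0],0,1],[[0,0.002,0],0,1],[[0,0.002,0],0,1],[[0,0.001,0],0,1],[[0,0,0],0,1],[[0,0,0],0,1]]'; python3 m6.py 5
python3 - <<'E'
import cv2
cv2.imwrite("pics/c8.png",cv2.resize(cv2.imread("pics/last.png")[150:290,200:440],None,fx=3,fy=3,interpolation=cv2.INTER_CUBIC))
E
```

```text
t: 33.55
eef_pos: [573.3, 45.9, 95.6]
tcp_rot: [3.142, 0.0, -2.994]
ft_force: [0.6, -0.2, -1.1]
opening: 0.183
grip_force: 30.0
0 vial 0.65 [224. 302.] [90.8  -2.74 46.  ]
1 vial 0.58 [205. 296.] [90.27 -2.66 46.  ]
mean along -0.69 sd 0.39 across 0.4 z -0.68
t 33.9 tcp in track [75.8   0.57 95.61] yawerr -0.0006 F along,across,z [-0.73  0.03 -0.56]
```

View pics/c8.png

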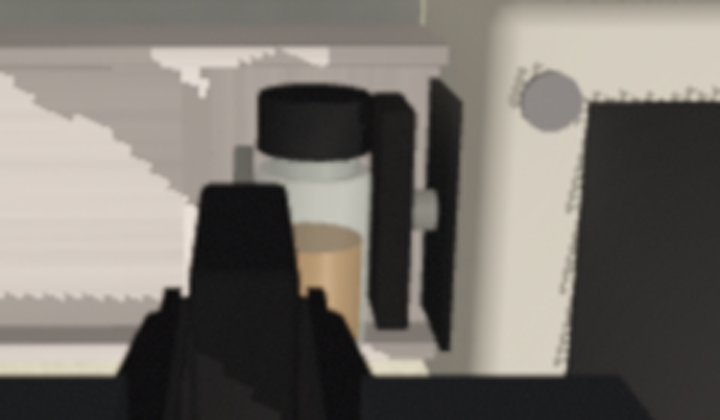

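```bash
python3 -m inch '[[[0,0.002,0],0,1],[[0,0.002,0],0,1],[[0,0.002,0],0,1],[[0,0.002,0],0,1],[[0,0.002,0],0,1],[[0,0,0],0,1],[[0,0,0],0,1],[[0,0,0],0,1],[[0,0,0],0,1],[[0,0,0],0,1]]'; python3 m6.py 6
```

```text
t: 35.15
eef_pos: [573.2, 46.5, 95.6]
tcp_rot: [3.142, 0.0, -2.994]
ft_force: [-0.6, -0.7, -1.0]
opening: 0.186
grip_force: 30.0
0 vial 0.93 [222. 303.] [92.18 -1.29 46.  ]
1 vial 0.61 [206. 298.] [93.88 -7.36 46.  ]
mean along -0.13 sd 0.31 across -0.09 z -0.94
t 35.55 tcp in track [76.39  0.57 95.62] yawerr -0.0006 F along,across,z [-0.63 -0.17 -1.98]
```

```bash
python3 -m inch '[[[0,0.002,0],0,1],[[0,0.002,0],0,1],[[0,0.002,0],0,1],[[0,0.002,0],0,1],[[0,0.002,0],0,1],[[0,0.002,0],0,1],[[0,0.001,0],0,1],[[0,0,0],0,1],[[0,0,0],0,1],[[0,0,0],0,1]]'; python3 m6.py 5
```

```text
t: 36.8
eef_pos: [573.1, 47.2, 95.6]
tcp_rot: [3.142, 0.0, -2.994]
ft_force: [0.2, -1.8, -1.1]
opening: 0.186
grip_force: 30.0
0 vial 0.66 [205. 336.] [116.97  11.55  46.  ]
1 vial 0.7 [206. 297.] [89.79 -6.85 46.  ]
mean along -1.37 sd 0.47 across -0.17 z -0.24
t 37.15 tcp in track [77.17  0.52 95.64] yawerr -0.0006 F along,across,z [-1.41 -0.15 -0.43]
```

```bash
python3 -m inch '[[[0,0.002,0],0,1],[[0,0.002,0],0,1],[[0,0.002,0],0,1],[[0,0,0],0,1],[[0,0,0],0,1],[[0,0,0],0,1],[[0,0,0],0,1],[[0,0,0],0,1],[[0,0,0],0,1],[[0,0,0],0,1]]'; python3 m6.py 5
```

```text
t: 38.4
eef_pos: [573.0, 47.6, 95.6]
tcp_rot: [3.142, 0.0, -2.994]
ft_force: [0.9, -1.8, -0.5]
opening: 0.188
grip_force: 30.0
0 vial 0.81 [225. 302.] [92.69 -3.44 46.  ]
1 vial 0.46 [203. 297.] [95.12 -0.61 46.  ]
mean along -2.08 sd 0.39 across -0.58 z -0.82
t 38.75 tcp in track [77.53  0.54 95.64] yawerr -0.0006 F along,across,z [-2.03  0.25 -0.78]
```

```bash
python3 -m inch '[[[0,0.002,0],0,1],[[0,0.002,0],0,1],[[0,0.002,0],0,1],[[0,0.002,0],0,1],[[0,0.002,0],0,1],[[0,0.002,0],0,1],[[0,0,0],0,1],[[0,0,0],0,1],[[0,0,0],0,1],[[0,0,0],0,1]]'; python3 m6.py 6
```

```text
t: 40.0
eef_pos: [572.9, 48.3, 95.6]
tcp_rot: [3.142, 0.0, -2.994]
ft_force: [0.9, -3.9, -0.0]
opening: 0.186
grip_force: 30.1
0 vial 0.81 [223. 302.] [93.52 -2.29 46.  ]
1 vial 0.71 [186. 288.] [99.67 48.51 46.  ]
mean along -3.94 sd 0.51 across -0.29 z -0.41
t 40.4 tcp in track [78.26  0.56 95.61] yawerr -0.0006 F along,across,z [-4.84 -0.55 -0.3 ]
```

```bash
python3 -m inch '[[[0,0.002,0],0,1],[[0,0.002,0],0,1],[[0,0.002,0],0,1],[[0,0.002,0],0,1],[[0,0.002,0],0,1],[[0,0.002,0],0,1],[[0,0.001,0],0,1],[[0,0,0],0,1],[[0,0,0],0,1],[[0,0,0],0,1]]'; python3 m6.py 12
```

```text
t: 41.65
eef_pos: [572.8, 49.1, 95.6]
tcp_rot: [3.141, 0.0, -2.994]
ft_force: [1.3, -4.3, 0.8]
opening: 0.187
grip_force: 30.2
0 vial 0.61 [224. 303.] [95.14 -3.15 46.  ]
1 vial 0.7 [206. 298.] [92.22 -6.44 46.  ]
mean along -4.37 sd 0.47 across -0.37 z -0.02
t 42.35 tcp in track [79.02  0.54 95.64] yawerr -0.0006 F along,across,z [-3.76  0.17  0.33]
```

```bash
python3 -m inch '[[[0,0.002,0],0,1],[[0,0.002,0],0,1],[[0,0.002,0],0,1],[[0,0.002,0],0,1],[[0,0.002,0],0,1],[[0,0,0],0,1],[[0,0,0],0,1],[[0,0,0],0,1],[[0,0,0],0,1],[[0,0,0],0,1]]'; python3 m6.py 12
```

```text
t: 43.6
eef_pos: [572.8, 49.6, 95.7]
tcp_rot: [-3.142, 0.0, -2.994]
ft_force: [1.3, -4.8, 1.3]
opening: 0.186
grip_force: 30.2
0 vial 0.94 [222. 298.] [91.84 -1.63 46.  ]
1 vial 0.49 [204. 299.] [97.29 -5.7  46.  ]
mean along -4.98 sd 0.54 across -0.03 z 0.88
t 44.3 tcp in track [79.56  0.52 95.67] yawerr -0.0006 F along,across,z [-5.38 -0.62  0.54]
```

```bash
python3 -m inch '[[[0,0.002,0],0,1],[[0,0.002,0],0,1],[[0,0.002,0],0,1],[[0,0.002,0],0,1],[[0,0,0],0,1],[[0,0,0],0,1],[[0,0,0],0,1],[[0,0,0],0,1],[[0,0,0],0,1],[[0,0,0],0,1]]'; python3 m6.py 8;  python3 -m inch '[[[0,0,0],0,1],[[0,0,0],0,1],[[0,0,0],0,1],[[0,0,0],0,1],[[0,0,0],0,1],[[0,0,0],0,1],[[0,0,0],0,1],[[0,0,0],0,1],[[0,0,0],0,1],[[0,0,0],0,1]]';python3 m6.py 6
```

```text
t: 45.55
eef_pos: [572.7, 50.2, 95.7]
tcp_rot: [3.142, 0.0, -2.994]
ft_force: [0.2, -3.9, 0.8]
opening: 0.186
grip_force: 30.3
0 vial 0.59 [220. 297.] [ 9.172e+01 -1.000e-02  4.600e+01]
1 vial 0.54 [206. 301.] [ 98.77 -10.69  46.  ]
mean along -4.33 sd 0.37 across -0.33 z 1.49
t 46.05 tcp in track [80.13  0.56 95.62] yawerr -0.0006 F along,across,z [-4.34  0.59  1.74]
t: 47.3
eef_pos: [572.6, 50.2, 95.6]
tcp_rot: [3.142, 0.0, -2.994]
ft_force: [0.1, -5.0, 2.0]
opening: 0.191
grip_force: 30.3
0 vial 0.93 [223. 300.] [93.43 -2.13 46.  ]
1 vial 0.67 [204. 299.] [97.95 -4.58 46.  ]
mean along -4.86 sd 0.44 across 0.09 z 1.86
t 47.7 tcp in track [80.13  0.54 95.64] yawerr -0.0006 F along,across,z [-5.02  0.56  1.48]
```

```bash
python3 -m inch '[[[0,-0.01,0],0,1],[[0,-0.01,0],0,1],[[0,-0.02,0],0,1],[[0,-0.03,0],0,1],[[0,-0.05,0],0,1],[[0,-0.07,0],0,1],[[0,-0.07,0],0,1],[[0,-0.07,0],0,1],[[0,0,-0.2],0,1],[[0,0,-0.3],0,1]]'; python3 -m inch '[[[0,0,-0.4],0,1],[[0,0,-0.4],0,1],[[0,0,-0.4],0,1],[[0,0,-0.3],0,1],[[0,0,0],0.4,1],[[0,0,0],0.5,1],[[0,0,0],0.5,1],[[0,0,0],0.29,1],[[0,0,0],0,1],[[0,0,0],0,1]]'
python3 - <<'E'
from h import *
for c in ("wrist","scene"):
    P=eyes.read_camera(c)
    r=eyes.spot_point("vial",P)
    if r: print(c,r[0]["score"],trk(onz(P,r[0]["centre"],46)))
    r=eyes.spot_point("paddle",P); g=eyes.spot_point("paddle_grip",P)
    if r: print("paddle",r[0],proj(P,np.r_[env.state()["eef_pos"][:2],env.state()["eef_pos"][2]-55.8]))
    c=proj(P,np.r_[env.state()["eef_pos"][:2],env.state()["eef_pos"][2]-30]).astype(int)
    if P["shot"] is not None: save(P,"rel_%d.png"%P["shot"])
    print(c,P["shot"])
go(487.3,311.5,200,np.pi)
E
ls pics
```

```text
t: 48.95
eef_pos: [575.4, 30.5, 126.3]
tcp_rot: [3.141, -0.001, -2.994]
ft_force: [-0.7, -0.4, -1.2]
opening: 0.185
grip_force: 30.0
t: 50.2
eef_pos: [575.5, 30.6, 215.5]
tcp_rot: [3.141, -0.0, -3.141]
ft_force: [0.4, 0.3, -1.3]
opening: 0.188
grip_force: 30.0
wrist 0.67 [ 53.94 -33.68  46.  ]
paddle {'centre': [215.9, 277.8], 'score': 0.74} [217.22442952 281.34599683]
[227 281] 133
scene 0.67 [94.21 -2.19 46.  ]
paddle {'centre': [178.2, 284.7], 'score': 0.88} [175.1045839  282.79373341]
[166 282] 134
pose [575.5  30.6 215.6] [3.142 0.    3.142] shift [1.47 4.68 0.26] turn -0.0
c8.png
last.png
ov.png
rel_133.png
rel_134.png
scene1.png
top1.png
w1.png
w1c.png
w2.png
w3.png
w4.png
```

```bash
python3 - <<'E'
import cv2
for n in ("w3","w4","rel_133"):
    g=cv2.cvtColor(cv2.imread(f"pics/{n}.png"),cv2.COLOR_BGR2GRAY)
    for r in (197,200,203,207,225,250): print(n,r,g[r,262:302].tolist())
E
python3 -m inch '[[[0.1,0.3,0],0,1],[[0.15,0.5,0],0,1],[[0.17,0.55,0],0,1],[[0.17,0.55,0],0,1],[[0.17,0.55,0],0,1],[[0.17,0.55,0],0,1],[[0.17,0.55,0],0,1],[[0.17,0.55,0],0,1],[[0.15,0.4,0],0,1],[[0.05,0.18,0],0,1]]'
python3 -c "
from h import *
rep();go(487.3,311.5,200,np.pi)
P=eyes.read_camera('wrist');save(P,'w9.png')
g=P['pixels'].mean(2).astype(int)
for r in (197,200,203,207,225,250): print(r,g[r,262:302].tolist())"
```

```text
w3 197 [136, 131, 131, 158, 180, 191, 197, 198, 198, 198, 198, 198, 199, 198, 198, 198, 196, 195, 195, 195, 195, 195, 197, 199, 198, 199, 199, 199, 199, 199, 199, 200, 200, 200, 200, 200, 200, 200, 200, 200]
w3 200 [136, 130, 131, 158, 180, 192, 198, 199, 199, 199, 199, 199, 199, 199, 197, 178, 133, 97, 91, 91, 89, 100, 155, 190, 198, 198, 197, 198, 198, 198, 198, 198, 198, 198, 198, 198, 198, 199, 199, 199]
w3 203 [133, 128, 128, 154, 162, 155, 166, 176, 186, 178, 169, 176, 187, 186, 175, 150, 110, 93, 91, 91, 90, 92, 123, 159, 172, 164, 154, 155, 165, 172, 165, 156, 165, 173, 173, 164, 156, 165, 172, 164]
w3 207 [131, 127, 125, 141, 151, 150, 150, 150, 151, 151, 151, 151, 150, 151, 149, 131, 104, 93, 92, 91, 90, 92, 113, 138, 149, 150, 150, 150, 150, 150, 150, 149, 149, 149, 149, 150, 149, 149, 150, 149]
w3 225 [200, 196, 164, 90, 29, 16, 16, 14, 15, 15, 16, 14, 16, 16, 15, 15, 14, 15, 17, 15, 13, 16, 14, 16, 16, 15, 16, 15, 13, 15, 15, 15, 17, 16, 56, 146, 188, 198, 197, 195]
w3 250 [21, 20, 21, 21, 21, 21, 22, 21, 22, 22, 21, 22, 22, 21, 22, 21, 20, 21, 21, 20, 19, 21, 20, 22, 20
[... 3145 characters left out ...]
, 118, 118, 118, 118, 118, 118, 116, 103, 88, 86, 85, 84, 84, 84, 89, 93, 101, 113, 118, 118, 118, 118, 118, 118, 118, 118, 118, 119, 119, 119, 115, 115, 118, 118]
207 [116, 117, 117, 117, 118, 118, 118, 118, 118, 118, 118, 118, 118, 107, 92, 87, 86, 85, 84, 84, 91, 106, 111, 114, 118, 118, 118, 118, 117, 118, 118, 118, 119, 119, 119, 119, 116, 115, 117, 118]
225 [193, 177, 127, 46, 15, 14, 14, 16, 14, 14, 15, 13, 14, 15, 14, 14, 14, 13, 15, 15, 14, 13, 15, 13, 14, 15, 14, 14, 14, 14, 12, 14, 14, 36, 104, 167, 191, 193, 194, 195]
250 [20, 19, 20, 19, 19, 20, 22, 21, 21, 21, 20, 20, 22, 19, 20, 21, 21, 20, 18, 20, 20, 20, 19, 18, 20, 20, 18, 20, 20, 20, 19, 19, 20, 20, 19, 16, 16, 14, 19, 21]
```

```bash
python3 -m inch '[[[-0.02,-0.01,0],0,1],[[0,0,0.3],0,1],[[0,0,0.4],0,1],[[0,0,0.4],0,1],[[0,0,0.3],0,1],[[0,0,0.2],0,1],[[0,0,0.1],0,1],[[0,0,0.1],0,1],[[0,0,0.1],0,1],[[0,0,0.1],0,1]]'; python3 -c "
from h import *
go(487.3,312.6,62,np.pi)"
```

```text
t: 53.15
eef_pos: [488.6, 310.9, 95.5]
tcp_rot: [3.141, 0.0, 3.142]
ft_force: [0.6, 0.7, 0.1]
opening: 0.186
grip_force: 29.9
pose [488.6 310.9  95.5] [3.141 0.    3.142] shift [0.02 0.03 0.56] turn -0.0
```

```bash
python3 -m inch '[[[0.02,0.015,0],0,1],[[0,0.015,0],0,1],[[0,0,0.1],0,1],[[0,0,0.1],0,1],[[0,0,0.1],0,1],[[0,0,0.1],0,1],[[0,0,0.08],0,1],[[0,0,0.05],0,1],[[0,0,0],0,1],[[0,0,0],0,1]]'; python3 -c "
from h import *
go(487.3,312.6,61,np.pi); rep()"
```

```text
t: 54.4
eef_pos: [487.5, 312.6, 64.0]
tcp_rot: [3.141, 0.0, 3.142]
ft_force: [1.2, -0.7, -0.5]
opening: 0.187
grip_force: 30.0
pose [487.5 312.6  64. ] [3.141 0.    3.142] shift [ 0.   -0.    0.05] turn -0.0
t 54.4 tcp in track [352.28  46.07  64.01] yawerr -0.148 F along,across,z [-0.83 -1.07 -0.51]
```

Down the last 3 mm, checking the force for the seat.

```bash
python3 -m inch '[[[0,0,0.01],0,1],[[0,0,0.01],0,1],[[0,0,0.01],0,1],[[0,0,0.01],0,1],[[0,0,0.005],0,1],[[0,0,0],0,1],[[0,0,0],0,1],[[0,0,0],0,1],[[0,0,0],0,1],[[0,0,0],0,1]]'; python3 m6.py 3
```

```text
t: 55.65
eef_pos: [487.4, 312.6, 61.1]
tcp_rot: [3.142, 0.0, 3.142]
ft_force: [-0.6, 0.6, -0.1]
opening: 0.183
grip_force: 30.0
1 vial 0.67 [205. 298.] [94.   -5.05 46.  ]
mean along 0.53 sd 0.01 across -0.12 z -0.75
t 55.9 tcp in track [352.25  46.2   61.16] yawerr -0.148 F along,across,z [ 0.53  0.09 -0.47]
```

```bash
python3 -m inch '[[[0,0,0],0,0.4],[[0,0,0],0,0.2],[[0,0,0],0,0],[[0,0,0],0,-0.5],[[0,0,0],0,-1],[[0,0,0],0,-1],[[0,0,0],0,-1],[[0,0,0],0,-1],[[0,0,0],0,-1],[[0,0,0],0,-1]]'; python3 -m inch '[[[0,0,-0.1],0,-1],[[0,0,-0.2],0,-1],[[0,0,-0.3],0,-1],[[0,0,-0.3],0,-1],[[0,0,-0.3],0,-1],[[0,0,-0.3],0,-1],[[0,0,-0.3],0,-1],[[0,0,-0.2],0,-1],[[0,0,0],0,-1],[[0,0,0],0,-1]]'
python3 - <<'E'
from h import *
W=eyes.read_camera("wrist");S=eyes.read_camera("scene")
save(W,"fw.png");save(S,"fs.png")
obs=[]
for o in("paddle_grip","paddle"):
    a=eyes.spot_point(o,W);b=eyes.spot_point(o,S)
    if a and b: print(o,tri([(W,a[0]["centre"]),(S,b[0]["centre"])]).round(1),a[0]["score"],b[0]["score"])
m=eyes.cut_out("paddle",W)
if m:
    c=max(cv2.findContours(m[0]["mask"].astype(np.uint8),0,1)[0],key=cv2.contourArea);print(cv2.boundingRect(c),cv2.minAreaRect(c))
for dz,a,b in ((105,18,34),(50,40,70)):
    print(dz,[proj(W,(486+sx*b/2,312+sy*a/2,dz)).round(0).tolist() for sx,sy in((-1,-1),(-1,1),(1,1),(1,-1))])
for P in (W,S,eyes.read_camera("top")):
    for r in eyes.spot_point("vial",P)[:1]: print("vial",round(r["score"],2),trk(onz(P,r["centre"],46)))
a=cv2.imread("pics/scene1.png").astype(int);b=cv2.imread("pics/fs.png").astype(int)
g=np.abs(a-b).max(2);x=slice(370,410),
print("scene diff at paddle",(g[115:172,365:405]>25).sum(),"jar",(g[305:345,145:185]>25).sum(),"box",(g[270:325,260:305]>25).sum(),"dropper",(g[205:235,408:435]>25).sum())
E
```

```text
t: 57.15
eef_pos: [487.4, 312.6, 61.2]
tcp_rot: [3.141, 0.0, 3.142]
ft_force: [0.7, 0.0, 0.1]
opening: 0.999
grip_force: 0.0
t: 58.4
eef_pos: [487.1, 312.4, 180.7]
tcp_rot: [-3.141, -0.001, 3.141]
ft_force: [-0.7, -0.1, 0.3]
opening: 1.003
grip_force: 0.0
paddle_grip [ 586.3  172.  -442.2] 0.92 0.61
paddle [488.7 316.1   3.7] 0.66 0.64
(269, 176, 23, 53) ((280.0, 202.0), (22.0, 52.0), 0.0)
105 [[188.0, 269.0], [188.0, 292.0], [229.0, 292.0], [229.0, 270.0]]
50 [[156.0, 259.0], [156.0, 303.0], [229.0, 301.0], [229.0, 260.0]]
vial 0.65 [93.65 -1.73 46.  ]
vial 0.67 [93.64 -6.93 46.  ]
vial 0.71 [90.92 -1.22 46.  ]
scene diff at paddle 1 jar 0 box 0 dropper 0
```

Run:
```python
from h import *
ok=[]
for n in ("wrist","scene"):
    P=eyes.read_camera(n)
    for r in eyes.cut_out("vial",P)[:1]:
        ys,xs=np.nonzero(r["mask"]); k=cv2.fitLine(np.c_[xs,ys].astype(np.float32),2,0,.01,.01).ravel()
        a,b=[onz(P,(k[3]+s*15*k[1],k[2]+s*15*k[0]),46)[:2] for s in(-1,1)]; d=b-a
        print(n,r["score"],"yaw err from track y",np.round((np.arctan2(d@u,d@v)+np.pi/2)%np.pi-np.pi/2,3),len(xs))
print(env.job_done())
```

```text
wrist 0.82 yaw err from track y -0.054 434
scene 0.59 yaw err from track y -0.03 364
the job is handed in; nothing more can be done
None
```

The job is handed in, verdict not shown: the vial rests in the nest (about x = 93 mm, within roughly 0.05 rad of square), it was pressed at about 4.3–5 N by the wrist sensor (under the 6 N asked, inside the 4–8 N band) for roughly 6 s, the paddle is back in its holder where it started, and the jar, box and dropper show no movement in the camera images.

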